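# Pry open a starter box and reset its tripped overload relay

### The job

The motor starter has tripped. Take the red-handled screwdriver, work its blade into the notch in the side of the starter box and lever the snapped-shut cover off its catch, then swing the cover wide open, past a right angle. With the cover open, push the blue reset button home through the hole in the relay face with the screwdriver tip until it stays in, then lay the screwdriver flat on the bench, leaving the cover open and the other things on the bench where they are.

Things in the scene. Friction and masses are not known exactly. Their poses are not given: they have to be found in the camera images.
- starter_box: dark grey plastic box fixed to the bench, 150 mm wide (y) and high, spanning z 30 to 180 mm, on a steel foot 100 x 200 x 5 mm; black glands on top. Origin: centre of its underside, on the bench. x points from its front (roughly facing the robot) to its back, y to its left. Front rim at x = -45 mm, back at x = 45 mm; right wall's outer face at y = -75 mm, walls 4 mm thick
- cover (a joint): cover's angle about its upright hinge at the box's front left, rad: 0 shut, grows as its free right edge swings out to the robot and round to the left, stop at 2.0. A sprung roller catch inside the free edge resists with about 12 N there; pried out 5 mm (0.04 rad) it lets go and the edge pops out to about 10 mm. After that the cover turns easily (0.03 N m) and stays where left
- cover_hinge (a point): a point on the cover's hinge axis (upright), at mid height of the box, 105 mm above the bench; axes as the box
- cover_panel: the cover, a light grey panel with a clear window, 150 x 150 x 12 mm, no handle, flush with the box's sides. Origin on the hinge axis, 105 mm above the bench. When shut its axes are the box's; it turns with the cover. Inner face at its own x = 0 (outer face x = -12 mm), free edge at its own y = -154 mm
- cover_edge (a point): the free upright edge of the cover on its inner face, at mid height (105 mm above the bench), moves with the cover
- pry_notch (a point): middle of the mouth of the pry notch, a black-framed cut in the front edge of the box's right wall: 12 mm wide in box x, between the shut cover's inner face and the notch floor, 26 mm high, through the 4 mm wall, 105 mm above the bench. The blade enters along box +y and finds 60 mm of free space behind. The notch floor's outer corner (6 mm from here in box +x) is the fulcrum. Axes as the box
- reset_hole (a point): centre of the round 14 mm access hole in the front of the dark relay face inside the box, behind the cover, 85 mm above the bench; axes as the box (the hole runs along box +x). The relay face lies 28 mm behind the shut cover's inner face
- reset (a joint): travel of the blue reset button behind that hole, m: 0 tripped, its face (17 mm wide) 12 mm behind the front of the hole. Pushed along box +x against a spring and detent, up to about 10 N; past about 5 mm it snaps on to about 9.3 mm and stays in, hard stop at 10 mm; released earlier it springs back out
- screwdriver: screwdriver with a red handle (94 mm long, 26 mm wide) and a round steel blade 100 mm long, 6 mm thick; 197 mm over all, 70 g, lies flat. Origin: middle of its length, at its underside (bench level as it lies); its axis lies 12 mm above that. The blade points along its own -y (tip at y = -98 mm), the handle spans y = 2 to 96 mm
- screwdriver_tip (a point): the end of the screwdriver's blade, on its axis
- mug: white flowered mug, 82 mm wide, 91 mm high, a bystander; origin centre of the underside
- solder_spool: small spool of wire, 58 mm wide, 42 mm high, a bystander; origin centre of the underside
- masking_tape: roll of tan tape lying flat, 100 mm wide, 25 mm high, a bystander; origin centre of the underside
- side_cutters: blue-handled pliers lying flat, 145 mm long, 15 mm high, a bystander; origin centre of the underside
- reset_button: the blue reset button, round, 17 mm wide, behind the access hole; origin: centre of its front face; axes as the box
Mind the look-alikes: they are no part of the job. There is more than one size of the screwdriver; the job needs the larger.

How it is judged:
By the outcome, as a careful person would: the job done as asked, in the order asked, and still so for the second after the job is handed in, with the robot touching nothing.
It also fails if it takes over 67 s, if anything falls off the work surface, if the arm or the gripper's body presses on something with over 40 N, if the wrist force passes 120 N, or if a joint passes its speed limit or range.

### The arm

A 6-joint arm with a two-finger parallel gripper is mounted at the origin on a cart in front of the work surface, level with it; the furniture and walls round the work are solid. World frame = base frame: x ahead of the robot, y to its left, z up, the work surface at z = 0. Lengths are in m, angles in rad, forces in N, time in s.
With the tool pointing down it reaches from about 0.35 to 0.8 m from the base axis. Payload 7.3 kg.
Tool frame: the origin (TCP) lies midway between the tips of the shut fingers; the grasp point (between the pads) lies 19 mm behind it (env.grip_point_offset is the distance from the TCP to the grasp point, in m); z points along the fingers, y is the line along which they close (so a half turn about z gives the same grasp; the last joint's range is limited). The gripper opens to 85 mm and grips with 20 to 120 N. Pads are 22 mm wide; open, the fingers measure 114 mm over their backs; the gripper's body (76 mm by 85 mm) begins 54 mm behind the grasp point. The pads swing forward as they close: fully open they stand 13 mm farther back than shut.
Start: joints at [-1.473, 0.342, 1.524, -0, 1.275, -0.146], TCP at [0.127, -0.509, 0.231] pointing down, gripper open.
Joint ranges: [-2.53, 2.53], [-0.77, 2.02], [0.04, 2.7], [-1, 4.14], [0.28, 2.66], [-3.11, 3.11]. Speed limits (rad/s): [2.57, 2.57, 3.14, 3.14, 3.14, 3.14].

### API

Orientations are given as a unit quaternion [w, x, y, z].
In Python, from rig import env, grab_frame gives the robot as it stands.
- The arm moves only by the shell command python3 -m pendant 'ROWS' [FORCE]. ROWS is a JSON object of lists of equal length, an entry for each row: "xyz": the shift along the tool's x, y, z in cm, a list of three; "twist": the turn, a rotation vector about the tool's x, y, z in degrees, a list of three; "gripper": the opening, from 0 (shut) to 1 (fully open). In form: {"xyz": [[x, y, z], ...], "twist": [[ax, ay, az], ...], "gripper": [gripper, ...]}. A call has 1 to 5 rows; each row shifts and turns the commanded pose from where the row before left it, along the tool's axes as they then stand; what a row does not reach is not made up. A row lasts 1/8 s, in which the tool goes at most 62.5 mm and 10.7 degrees, less where a joint would pass 70% of its speed; a pose out of reach is approached as far as the arm can. A call is refused whole if a number of a shift passes 6.25 or a number of a turn 10.7, either way. A call with a gripper value outside its range is refused whole. The fingers move at their own pace and stop on an object; FORCE is the grip in N (left out, the last holds). Time passes only in rows, so rows that do not move let the fingers close. It gives the time, the measured TCP pose, the force, the opening and the grip force at its end, in the units of the state.
- env.get_state(): the state, without advancing time (a new reading comes with each control period).
- grab_frame(name): name is "scene" or "top"; returns a dict with "image" (400x640x3 uint8, red, green, blue), "camera_matrix" (3x3 intrinsics, pixels), "k1" (the pictures are not rectified: a ray, as slopes to the right and down, at radius r is drawn at 1 + k1 r^2 times it, then the intrinsics apply), "rvec" (rotation vector, rad) and "tvec" (3), from world to camera coordinates, as OpenCV has them. Camera axes: x right, y down, z forward; pixel columns grow to the right and rows downward; lengths in m; the calibration is good to about 2 mm. A picture is of the moment at which its call begins. There is no depth.
- env.finish_job(): hands the job in; it is judged then, once.
The state is a dict: "clock": time; "joint_positions": joint angles; "joint_velocities": joint speeds; "tau": joint torques, N m; "tcp_pos": TCP position; "tool_rot": TCP orientation; "contact_force": force on the tool from outside, world axes, zero at the start; "moment": the same for the moment, N m; "gripper_width": opening from 0.0 (shut) to 1.0 (fully open); "finger_force": force on a finger pad.
Only numpy, scipy, OpenCV 4.12 (cv2) and the standard library are available. Lean on these libraries where they do the work, as an engineer would, in place of code of your own. Each camera call takes 0.05 s, during which the arm holds its last target. There are 200 camera calls.

## Working session

There is one attempt and no reset: what is moved stays moved. The work goes in short steps, Python scripts to look and compute and a shell command to move; the robot and the scene stay as the last step left them, time stands still between calls to the robot, and variables do not carry over. Pictures are saved under pics/ and viewed, at most 10 in all, crops included, and the job is handed in when it is done.

```bash
ls; mkdir -p pics; python3 - <<'E'
from rig import env, grab_frame
import cv2,numpy as np
for n in("scene","top"):
    f=grab_frame(n); cv2.imwrite(f"pics/{n}0.png",f["image"][:,:,::-1])
    print(n,f["camera_matrix"],f["k1"],f["rvec"],f["tvec"])
s=env.get_state();print(s)
E
```

```text
pics
scene [[445.26581778   0.         319.38177298]
 [  0.         445.26581778 203.53911012]
 [  0.           0.           1.        ]] 0.021100688532580774 [ 0.77522388 -2.4100806   1.27152928] [0.40433703 0.30644578 0.86668521]
top [[367.67650363   0.         324.05598202]
 [  0.         367.67650363 202.98540725]
 [  0.           0.           1.        ]] 0.025608449233100676 [ 2.17332891 -2.13947161  0.19295425] [-0.11373292  0.58774496  0.86102   ]
{'clock': 0.1, 'joint_positions': array([-1.47299941e+00,  3.42620416e-01,  1.52489977e+00, -1.00581515e-06,
        1.27537859e+00, -1.45987888e-01]), 'joint_velocities': array([-3.86398217e-04, -8.93488986e-04, -2.98223260e-03,  1.03909844e-04,
       -5.19867457e-05, -1.09341807e-03]), 'tau': array([ 2.03177944e-03, -4.34446263e+01, -2.46490180e+01, -1.87478290e-04,
        4.66305268e-03, -1.18392344e-05]), 'tcp_pos': array([ 0.12671689, -0.50912685,  0.23071997]), 'tool_rot': array([-6.52881492e-04,  9.92580085e-01,  1.21590903e-01,  1.52533770e-05]), 'contact_force': array([ 0.58306443, -0.14506679,  0.91525997]), 'moment': array([-0.05353567, -0.00547526,  0.00583676]), 'finger_force': 0.0, 'gripper_width': 1.0002143690320964}
```

View pics/scene0.png

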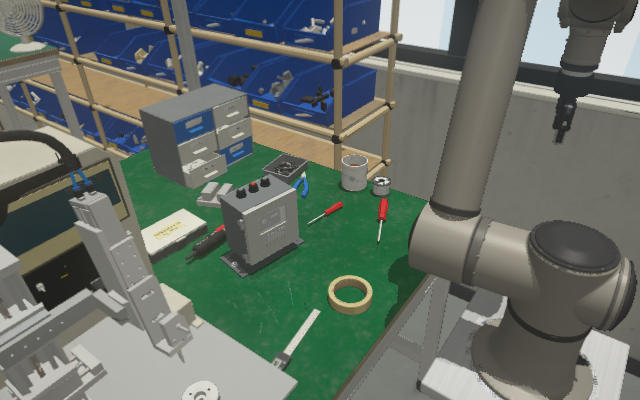

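View pics/top0.png

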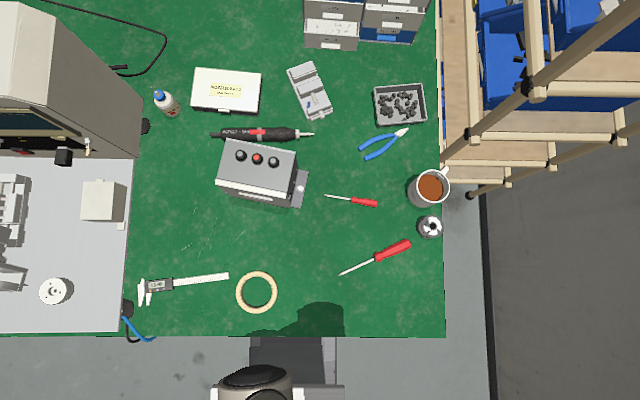

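The top view shows two red screwdrivers: A, at px (340–410, 240–275), and B, at (325–377, 194–207). A is about 1.4× longer, so it is the larger one the job needs. The red and black thing at (210–310, 133) is a soldering iron. The box is at (217–308, 138–207), tape at (257, 292), spool at (430, 227), mug at (430, 188), and cutters at (383, 145).

```bash
cat > h.py <<'E'
from rig import env, grab_frame
import cv2,numpy as np
from scipy.spatial.transform import Rotation as R
def und(f,p):
    K=f["camera_matrix"];d=np.array([f["k1"],0,0,0,0.])
    return cv2.undistortPoints(np.array(p,float).reshape(-1,1,2),K,d).reshape(-1,2)
def cast(f,p,z):
    u=und(f,p);Rm=cv2.Rodrigues(f["rvec"])[0];t=f["tvec"].reshape(3)
    c=-Rm.T@t; d=np.c_[u,np.ones(len(u))]@Rm
    return c+d*((z-c[2])/d[:,2])[:,None]
def proj(f,P):
    return cv2.projectPoints(np.array(P,float).reshape(-1,3),f["rvec"],f["tvec"],f["camera_matrix"],np.array([f["k1"],0,0,0,0.]))[0].reshape(-1,2)
def tri(fa,pa,fb,pb):
    A=[]; 
    P=[np.c_[cv2.Rodrigues(f["rvec"])[0],f["tvec"].reshape(3)] for f in(fa,fb)]
    X=cv2.triangulatePoints(P[0],P[1],und(fa,pa).T,und(fb,pb).T); return (X[:3]/X[3]).T
def tool():
    s=env.get_state();q=s["tool_rot"];return s["tcp_pos"],R.from_quat([q[1],q[2],q[3],q[0]]).as_matrix()
E
python3 - <<'E'
from h import *
ft=grab_frame("top");fs=grab_frame("scene")
for n,f in(("top",ft),("scene",fs)):
    h=cv2.cvtColor(f["image"],cv2.COLOR_RGB2HSV)
    m=((h[...,0]<8)|(h[...,0]>172))&(h[...,1]>150)&(h[...,2]>80)
    c,_=cv2.findContours(m.astype(np.uint8),0,2)
    for k in c:
        if cv2.contourArea(k)>25:
            (x,y),wh,a=cv2.minAreaRect(k);b=cv2.boxPoints(((x,y),wh,a))
            s=sorted([(b[0]+b[1])/2,(b[1]+b[2])/2,(b[2]+b[3])/2,(b[3]+b[0])/2],key=lambda q:-np.hypot(*(q-[x,y])))[:2]
            W=cast(f,s,.012);print(n,(round(x),round(y)),W.round(4).tolist(),np.linalg.norm(W[0]-W[1]).round(4))
i=ft["image"]
a=cv2.resize(i[120:290,205:450],None,fx=3.2,fy=3.2,interpolation=2)
cv2.imwrite("pics/c1.png",a[:,:,::-1])
a=cv2.resize(fs["image"][165:275,210:400],None,fx=4.2,fy=4.2,interpolation=2)
cv2.imwrite("pics/c2.png",a[:,:,::-1])
E
```

```text
top (392, 250) [[0.4993, -0.3229, 0.012], [0.4568, -0.2355, 0.012]] 0.0972
top (364, 201) [[0.6057, -0.1749, 0.012], [0.596, -0.2396, 0.012]] 0.0654
scene (333, 208) [[0.5942, -0.2377, 0.012], [0.6039, -0.1689, 0.012]] 0.0695
scene (383, 209) [[0.5048, -0.3305, 0.012], [0.4562, -0.2335, 0.012]] 0.1085
```

View pics/c1.png

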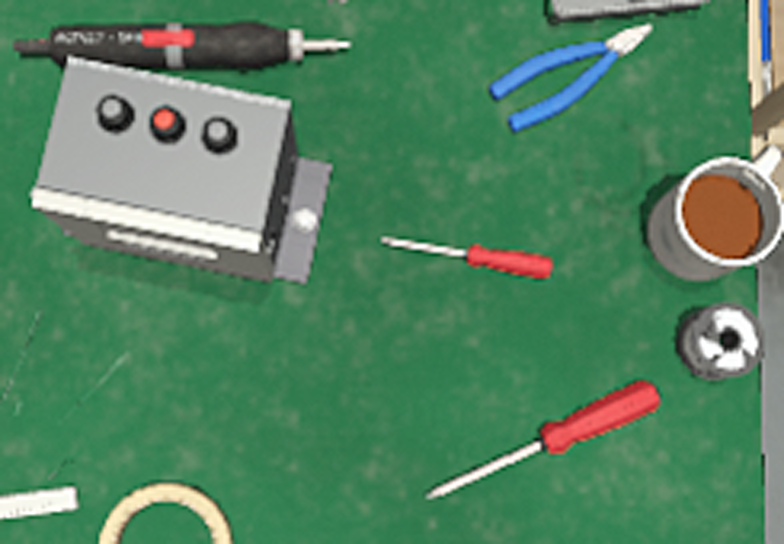

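View pics/c2.png

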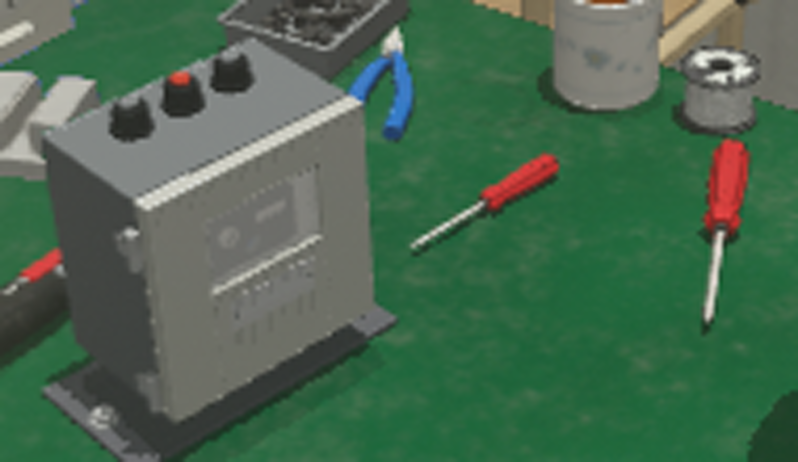

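The enlarged crops confirm it: A, with its handle at crop px (545–660, 380–450), measures 97 mm against the 94 mm given, and B's handle is only 65 mm. The box's top corners show at c1 (68,57), (290,100), (258,250), (33,207) and c2 (45,140), (140,205), (363,100), (250,40).

```bash
python3 - <<'E'
from h import *
ft=grab_frame("top");fs=grab_frame("scene")
T=lambda p:np.array(p)/3.2+[205,120]-.35
S=lambda p:np.array(p)/4.2+[210,165]-.4
n=["backL","backR","frontRcover","frontLcover"]
a=cast(ft,T([(68,57),(290,100),(258,250),(33,207)]),.18)
b=cast(fs,S([(45,140),(250,40),(363,103),(142,210)]),.18)
for x,y,z in zip(n,a,b):print(x,x and y.round(4),z.round(4))
for W in(a,b):
    v=(W[1]-W[0]+W[2]-W[3]);print("yaw of -y",np.degrees(np.arctan2(v[1],v[0]))+90, np.linalg.norm(W[1]-W[0]),np.linalg.norm(W[2]-W[1]),"mean",W.mean(0))
print("footR",cast(ft,T([(330,163),(305,283)]),.005), "footscene", cast(fs,S([(395,320),(158,460),(45,392)]),.005))
print("tip",cast(ft,T([(430,495)]),.012),cast(fs,S([(708,325)]),.012))
# cross-view red centroid
for f in(ft,fs):
    h=cv2.cvtColor(f["image"],cv2.COLOR_RGB2HSV)
    m=((h[...,0]<8)|(h[...,0]>172))&(h[...,1]>150)&(h[...,2]>80)
    c,_=cv2.findContours(m.astype(np.uint8),0,2);k=max([k for k in c if 370<k[:,0,0].mean()<410 and k[:,0,1].mean()>190],key=cv2.contourArea)
    M=cv2.moments(k);print(cast(f,[(M['m10']/M['m00'],M['m01']/M['m00'])],.013))
E
```

```text
backL [0.7066 0.1104 0.18  ] [0.7001 0.114  0.18  ]
backR [ 0.6806 -0.0378  0.18  ] [ 0.6794 -0.0336  0.18  ]
frontRcover [ 0.5787 -0.0194  0.18  ] [ 0.5786 -0.0165  0.18  ]
frontLcover [0.6045 0.1278 0.18  ] [0.6082 0.1318 0.18  ]
yaw of -y -9.948957892136733 0.15046286537086273 0.10348310765624837 mean [0.64258693 0.04526098 0.18      ]
yaw of -y -9.655807256425632 0.1489633620075317 0.10224032333047056 mean [0.64155085 0.04890018 0.18      ]
footR [[ 0.68035484 -0.06197437  0.005     ]
 [ 0.58127517 -0.04391012  0.005     ]] footscene [[ 0.5820491  -0.03980463  0.005     ]
 [ 0.61533903  0.13954002  0.005     ]
 [ 0.71299998  0.13552819  0.005     ]]
tip [[ 0.41579452 -0.14508271  0.012     ]] [[ 0.41419504 -0.14038293  0.012     ]]
[[ 0.47866819 -0.27999961  0.013     ]]
[[ 0.47971113 -0.28005722  0.013     ]]
```

Both views agree. Box yaw is −9.8° with origin about (0.648, 0.046), and the handle centre is at (0.479, −0.280) with the blade heading about 115°. I'm moving above the handle.

```bash
cat >> h.py <<'E'
O=np.array([.648,.0458,0]);YAW=np.radians(-9.8)
B=R.from_euler('z',YAW).as_matrix()
def box(p): return O+B@np.array(p,float)
def unbox(w): return B.T@(np.array(w,float)-O)
def todo(target,ang):
    "tool-axes shift (cm) first, then turn about tool z (deg); plus tilt error"
    p,M=tool(); d=M.T@(np.array(target)-p)*100
    G=R.from_euler('z',np.radians(ang)).as_matrix()@np.diag([1,-1,-1.])
    print("tcp",p.round(4),"shift",d.round(2),"twist",np.degrees(R.from_matrix(M.T@G).as_rotvec()).round(1))
E
python3 -m pendant '{"xyz":[[3.97,-1.37,1.1],[3.97,-1.37,1.1],[3.97,-1.37,1.1],[3.97,-1.37,1.1],[3.97,-1.37,1.1]],"twist":[[0,0,0],[0,0,0],[0,0,0],[0,0,0],[0,0,0]],"gripper":[1,1,1,1,1]}'
python3 -m pendant '{"xyz":[[3.97,-1.37,1.1],[3.97,-1.37,1.1],[3.97,-1.37,1.1],[3.97,-1.37,1.1],[3.97,-1.37,1.1]],"twist":[[0,0,0],[0,0,0],[0,0,0],[0,0,0],[0,0,0]],"gripper":[1,1,1,1,1]}'
python3 -m pendant '{"xyz":[[0,0,0],[0,0,0],[0,0,0],[0,0,0],[0,0,0]],"twist":[[0,0,-10],[0,0,-10],[0,0,-10],[0,0,-10],[0,0,-10]],"gripper":[1,1,1,1,1]}'
python3 -m pendant '{"xyz":[[0,0,0],[0,0,0],[0,0,0],[0,0,0],[0,0,0]],"twist":[[0,0,-10],[0,0,-10],[0,0,-10],[0,0,-10],[0,0,-10]],"gripper":[1,1,1,1,1]}'
python3 -c "
from h import *
todo([.479,-.280,.0],115)"
```

```text
clock: 0.92
tcp_pos: [0.3039, -0.3943, 0.1761]
tool_rot: [0.0, 0.993, 0.122, 0.0]
contact_force: [0.7, 0.9, 0.6]
gripper_width: 0.999
finger_force: 0.0
clock: 1.55
tcp_pos: [0.4801, -0.2799, 0.1209]
tool_rot: [0.0, 0.993, 0.122, 0.0]
contact_force: [0.7, -0.5, 0.0]
gripper_width: 1.006
finger_force: 0.0
clock: 2.17
tcp_pos: [0.4789, -0.2807, 0.1212]
tool_rot: [-0.0, 0.847, 0.532, -0.0]
contact_force: [0.2, -1.1, -0.6]
gripper_width: 1.001
finger_force: 0.0
clock: 2.8
tcp_pos: [0.4789, -0.2807, 0.1212]
tool_rot: [-0.0, 0.542, 0.84, -0.0]
contact_force: [-0.1, 0.2, -0.8]
gripper_width: 1.0
finger_force: 0.0
tcp [ 0.4789 -0.2807  0.1212] shift [ 0.06  0.04 12.12] twist [-0.  -0.  -0.7]
```

```bash

python3 -m pendant '{"xyz":[[0,0,4],[0,0,4],[0,0,2.5],[0,0,1.5],[0,0,0]],"twist":[[0,0,-0.7],[0,0,0],[0,0,0],[0,0,0],[0,0,0]],"gripper":[1,1,1,1,1]}'
python3 -m pendant '{"xyz":[[0,0,0],[0,0,0],[0,0,0],[0,0,0],[0,0,0]],"twist":[[0,0,0],[0,0,0],[0,0,0],[0,0,0],[0,0,0]],"gripper":[0,0,0,0,0]}' 110
python3 -m pendant '{"xyz":[[0,0,0],[0,0,0],[0,0,0],[0,0,-1],[0,0,-2]],"twist":[[0,0,0],[0,0,0],[0,0,0],[0,0,0],[0,0,0]],"gripper":[0,0,0,0,0]}'
python3 -m pendant '{"xyz":[[0,0,-3],[0,0,-4],[0,0,-1],[0,0,0],[0,0,0]],"twist":[[0,0,0],[0,0,0],[0,0,0],[0,0,0],[0,0,0]],"gripper":[0,0,0,0,0]}'
python3 - <<'E'
from h import *
ft=grab_frame("top");fs=grab_frame("scene")
p,M=tool();print(p,unbox(p))
a=[]
for f,s in((ft,2.5),(fs,2.5)):
    q=proj(f,[p+M@[.07,0,-.012]])[0].round().astype(int);q=np.clip(q,[80,75],[560,325]);print("crop origin",q-[80,75])
    a.append(cv2.resize(f["image"][q[1]-75:q[1]+75,q[0]-80:q[0]+80],None,fx=s,fy=s,interpolation=2))
cv2.imwrite("pics/g.png",np.hstack(a)[:,:,::-1])
E
```

```text
clock: 3.42
tcp_pos: [0.4786, -0.2805, 0.0007]
tool_rot: [-0.001, 0.54, 0.842, 0.0]
contact_force: [0.0, 0.0, 0.2]
gripper_width: 1.003
finger_force: 0.0
clock: 4.05
tcp_pos: [0.4793, -0.281, 0.0024]
tool_rot: [0.001, 0.54, 0.842, -0.0]
contact_force: [-1.2, 1.7, 7.1]
gripper_width: 0.248
finger_force: 107.6
clock: 4.68
tcp_pos: [0.4784, -0.2803, 0.0314]
tool_rot: [-0.001, 0.54, 0.842, 0.0]
contact_force: [-0.4, 0.4, -1.8]
gripper_width: 0.246
finger_force: 108.3
clock: 5.3
tcp_pos: [0.4782, -0.2802, 0.1099]
tool_rot: [-0.001, 0.54, 0.842, 0.0]
contact_force: [0.6, -0.2, -0.9]
gripper_width: 0.249
finger_force: 108.3
[ 0.47828369 -0.28022285  0.10984576] [-0.1117476  -0.35015282  0.10984576]
crop origin [295 187]
crop origin [304 114]
```

View pics/g.png

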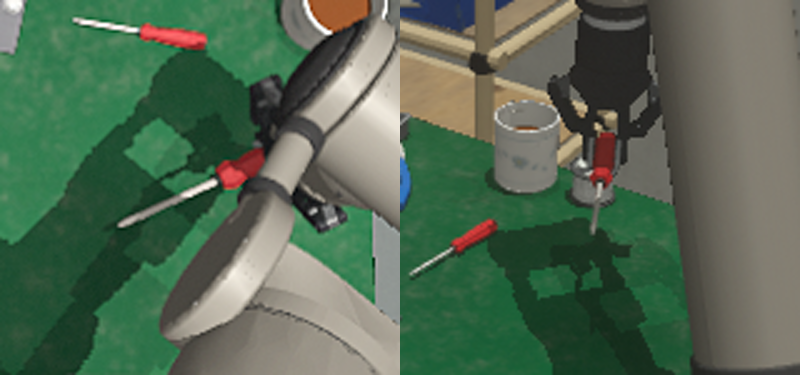

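The red-handled screwdriver is held level. Its tip shows at crop px (120,225) in the top view and (592,233) in the scene view. Next I triangulate the tip in the tool frame.

```bash
python3 - <<'E'
from h import *
ft=grab_frame("top");fs=grab_frame("scene")
a=[np.array((120,225))/2.5+[295,187]-.3];b=[np.array((192,233))/2.5+[304,114]-.3]
X=tri(ft,a,fs,b)[0];p,M=tool();print("tip",X,"tool",(M.T@(X-p)))
print(proj(ft,[X])-a,proj(fs,[X])-b)
E
```

```text
tip [ 0.41600359 -0.14516378  0.11935452] tool [ 0.14901094 -0.0003769  -0.00886907]
[[-0.22532672 -0.3823778 ]] [[ 0.39711107 -0.01137759]]
```

```bash

python3 -m pendant '{"xyz":[[0,0,0],[0,0,0],[0,0,0],[0,0,0],[0,0,0]],"twist":[[0,0,9],[0,0,9],[0,0,9],[0,0,7.6],[0,0,0]],"gripper":[0,0,0,0,0]}'
python3 -c "
from h import *
todo(box([-.039,-.248,.095]),80.2)"
```

```text
clock: 6.12
tcp_pos: [0.4788, -0.2806, 0.1108]
tool_rot: [-0.0, 0.765, 0.644, -0.0]
contact_force: [0.2, -0.5, -1.3]
gripper_width: 0.247
finger_force: 108.3
tcp [ 0.4788 -0.2806  0.1108] shift [10.25  7.21  1.58] twist [-0.  -0.  -0.1]
```

```bash

python3 -m pendant '{"xyz":[[0,3.6,0.8],[2.5,3.6,0.8],[4,0,0],[3.7,0,0],[0,0,0]],"twist":[[0,0,0],[0,0,0],[0,0,0],[0,0,0],[0,0,0]],"gripper":[0,0,0,0,0]}'
python3 - <<'E'
from h import *
ft=grab_frame("top");fs=grab_frame("scene")
p,M=tool();print(unbox(p))
a=[];T=box([-.039,-.09,.105])
for f,w in((ft,50),(fs,50)):
    q=proj(f,[T])[0].round().astype(int);print("crop origin",q-w)
    a.append(cv2.resize(f["image"][q[1]-w:q[1]+w,q[0]-w:q[0]+w],(400,400),interpolation=2))
    print((proj(f,[p+M@[.149,0,-.0095],box([-.045,-.075,.118]),box([-.045,-.075,.092]),box([-.033,-.075,.105]),box([-.057,-.075,.18]),box([-.045,-.075,.18])])-q+w)*4)
cv2.imwrite("pics/n.png",np.hstack(a)[:,:,::-1])
E
```

```text
clock: 6.75
tcp_pos: [0.5677, -0.19, 0.0948]
tool_rot: [-0.001, 0.764, 0.646, -0.0]
contact_force: [-0.5, -1.3, -1.1]
gripper_width: 0.243
finger_force: 108.4
[-0.03872023 -0.24865269  0.09514578]
crop origin [245 147]
[[217.51681397 201.17241476]
 [171.75976418 199.79255549]
 [174.76248093 207.15772931]
 [177.40892096 183.3586393 ]
 [159.22707828 202.4049705 ]
 [163.79133092 180.2496841 ]]
crop origin [247 159]
[[213.0595988  193.89056535]
 [189.33590599 196.11645232]
 [191.39481816 230.05455586]
 [177.79780139 205.5097516 ]
 [197.39308809 118.8807373 ]
 [184.19430095 111.47658009]]
```

View pics/n.png

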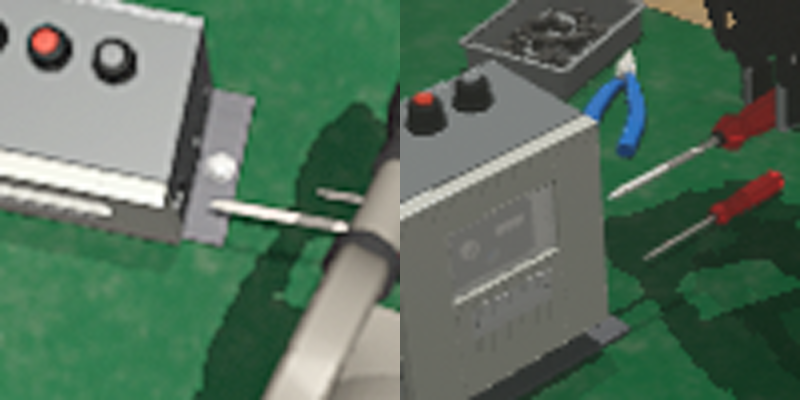

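The tip at (210,205) top and (610,196) scene is in line with the notch. The box corners match the model to about 1 px. I'm inserting gently.

```bash

python3 -m pendant '{"xyz":[[1,0,0],[0.5,0,0],[0.5,0,0],[0.4,0,0],[0.4,0,0]],"twist":[[0,0,0],[0,0,0],[0,0,0],[0,0,0],[0,0,0]],"gripper":[0,0,0,0,0]}'
python3 -m pendant '{"xyz":[[0.3,0,0],[0.3,0,0],[0.3,0,0],[0,0,0],[0,0,0]],"twist":[[0,0,0],[0,0,0],[0,0,0],[0,0,0],[0,0,0]],"gripper":[0,0,0,0,0]}'
```

```text
clock: 7.48
tcp_pos: [0.5723, -0.1649, 0.0953]
tool_rot: [0.0, 0.766, 0.643, -0.0]
contact_force: [-0.1, 0.5, -1.0]
gripper_width: 0.245
finger_force: 108.4
clock: 8.1
tcp_pos: [0.5738, -0.1563, 0.0953]
tool_rot: [0.0, 0.766, 0.643, -0.0]
contact_force: [-0.1, 0.1, -1.2]
gripper_width: 0.246
finger_force: 108.4
```

```bash

python3 -m pendant '{"xyz":[[0.6,0,0],[0.6,0,0],[0.6,0,0],[0.6,0,0],[0,0.3,0]],"twist":[[0,0,0],[0,0,0],[0,0,0],[0,0,0],[0,0,0]],"gripper":[0,0,0,0,0]}'
python3 -m pendant '{"xyz":[[0,0.61,0],[0.02,0.61,0],[0.02,0.61,0],[0,0,0],[0,0,0]],"twist":[[0,0,-3],[0,0,-3],[0,0,-3],[0,0,0],[0,0,0]],"gripper":[0,0,0,0,0]}'
python3 -c "
from h import *
p,M=tool();print(unbox(p),unbox(p+M@[.149,0,-.01]),env.get_state()['moment'])"
```

```text
clock: 8.72
tcp_pos: [0.5808, -0.1323, 0.0952]
tool_rot: [-0.0, 0.765, 0.644, -0.0]
contact_force: [-3.4, 3.1, -0.3]
gripper_width: 0.251
finger_force: 108.6
clock: 9.35
tcp_pos: [0.5985, -0.1347, 0.095]
tool_rot: [-0.001, 0.713, 0.701, -0.0]
contact_force: [-2.9, 1.7, -0.8]
gripper_width: 0.247
finger_force: 108.6
[-0.01808914 -0.18632885  0.09497653] [-0.04094072 -0.03909458  0.10502014] [0.24661784 0.54752192 0.32050974]
```

```bash

python3 -m pendant '{"xyz":[[0.02,0.61,0],[0.02,0.61,0],[0,0,0]],"twist":[[0,0,-3],[0,0,-3],[0,0,0]],"gripper":[0,0,0]}'
python3 -m pendant '{"xyz":[[0.02,0.61,0],[0,0,0]],"twist":[[0,0,-3],[0,0,0]],"gripper":[0,0]}'
python3 -m pendant '{"xyz":[[0.02,0.61,0],[0,0,0]],"twist":[[0,0,-3],[0,0,0]],"gripper":[0,0]}'
python3 -c "
from h import *
p,M=tool();print(unbox(p),unbox(p+M@[.149,0,-.01]),env.get_state()['moment'])"
```

```text
clock: 9.72
tcp_pos: [0.6102, -0.1342, 0.0948]
tool_rot: [-0.001, 0.676, 0.737, -0.001]
contact_force: [-5.9, 0.4, -0.8]
gripper_width: 0.247
finger_force: 108.5
clock: 9.98
tcp_pos: [0.6157, -0.1334, 0.0945]
tool_rot: [-0.002, 0.656, 0.755, -0.001]
contact_force: [-5.8, 0.6, -1.4]
gripper_width: 0.248
finger_force: 108.5
clock: 10.22
tcp_pos: [0.6223, -0.1324, 0.0947]
tool_rot: [-0.001, 0.636, 0.772, -0.001]
contact_force: [-5.4, 0.8, -0.9]
gripper_width: 0.248
finger_force: 108.5
[ 0.00502272 -0.18001527  0.09466213] [-0.04783735 -0.04071931  0.10483308] [0.08524677 0.94890744 0.03279632]
```

```bash

python3 -m pendant '{"xyz":[[0.02,0.61,0],[0,0,0]],"twist":[[0,0,-3],[0,0,0]],"gripper":[0,0]}'
python3 -m pendant '{"xyz":[[0.02,0.61,0],[0,0,0]],"twist":[[0,0,-3],[0,0,0]],"gripper":[0,0]}'
python3 - <<'E'
from h import *
ft=grab_frame("top");fs=grab_frame("scene")
p,M=tool();print(unbox(p),unbox(p+M@[.149,0,-.01]))
a=[];T=box([-.05,-.06,.14])
for f,w in((ft,50),(fs,50)):
    q=proj(f,[T])[0].round().astype(int);print("crop origin",q-w)
    a.append(cv2.resize(f["image"][q[1]-w:q[1]+w,q[0]-w:q[0]+w],(400,400),interpolation=2))
cv2.imwrite("pics/p.png",np.hstack(a)[:,:,::-1])
E
```

```text
clock: 10.48
tcp_pos: [0.629, -0.132, 0.0953]
tool_rot: [0.0, 0.615, 0.788, -0.001]
contact_force: [-4.4, -3.6, -0.9]
gripper_width: 0.251
finger_force: 109.0
clock: 10.72
tcp_pos: [0.6348, -0.1303, 0.0953]
tool_rot: [0.0, 0.595, 0.804, -0.001]
contact_force: [-4.1, -3.6, -1.1]
gripper_width: 0.247
finger_force: 109.0
[ 0.01682746 -0.17587934  0.0952777 ] [-0.05023374 -0.04281169  0.10511621]
crop origin [230 146]
crop origin [241 154]
```

View pics/p.png

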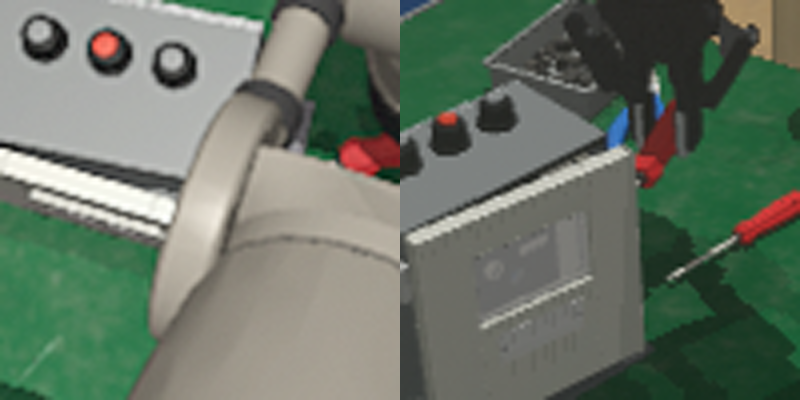

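The cover has popped off its catch; a dark gap runs along the top rim in both crops. Next I sweep it open with the tip.

```bash

python3 -m pendant '{"xyz":[[0.45,-0.9,0],[0.45,-0.9,0],[1.3,-0.85,0],[1.3,-0.85,0],[1.25,-0.85,0]],"twist":[[0,0,0],[0,0,0],[0,0,0],[0,0,0],[0,0,0]],"gripper":[0,0,0,0,0]}'
python3 -m pendant '{"xyz":[[1.44,-1.32,0],[1.44,-1.32,0],[1.44,-1.32,0],[1.44,-1.32,0]],"twist":[[0,0,3.4],[0,0,3.4],[0,0,3.4],[0,0,3.4]],"gripper":[0,0,0,0]}'
python3 -c "
from h import *
p,M=tool();print(unbox(p),unbox(p+M@[.149,0,-.01]))
todo(box([-.16,-.079,.095]),80.2)
todo(box([-.15,-.034,.095]),80.2)"
```

```text
clock: 11.45
tcp_pos: [0.5793, -0.0964, 0.0958]
tool_rot: [0.001, 0.595, 0.804, 0.001]
contact_force: [1.3, 0.7, -1.5]
gripper_width: 0.253
finger_force: 108.5
clock: 11.95
tcp_pos: [0.5156, -0.0512, 0.0958]
tool_rot: [0.001, 0.687, 0.727, 0.001]
contact_force: [0.2, -1.0, -0.7]
gripper_width: 0.247
finger_force: 108.5
[-0.11392799 -0.11807442  0.09578558] [-0.14764848  0.02706238  0.10574742]
tcp [ 0.5156 -0.0512  0.0958] shift [ 4.85 -3.6   0.07] twist [ 0.1  0.  13.1]
tcp [ 0.5156 -0.0512  0.0958] shift [ 9.01 -1.61  0.07] twist [ 0.1  0.  13.1]
```

```bash

python3 -m pendant '{"xyz":[[1.3,-0.9,0],[1.25,-0.9,0],[1.2,-0.9,0],[1.15,-0.9,0]],"twist":[[0,0,3.3],[0,0,3.3],[0,0,3.3],[0,0,3.2]],"gripper":[0,0,0,0]}'
python3 -m pendant '{"xyz":[[1.2,0.2,0],[1.2,0.3,0],[1.2,0.3,0],[0.5,0.2,0],[0,0,0]],"twist":[[0,0,0],[0,0,0],[0,0,0],[0,0,0],[0,0,0]],"gripper":[0,0,0,0,0]}'
python3 - <<'E'
from h import *
p,M=tool();print(unbox(p),unbox(p+M@[.149,0,-.01]))
todo(box([-.15,-.034,.095]),80.2)
f=grab_frame("scene");q=[241,180]
for n in("scene","top"):
    f=grab_frame(n);cv2.imwrite(f"pics/o_{n}.png",cv2.resize(f["image"][110:310,150:400],(750,600),interpolation=2)[:,:,::-1])
E
```

```text
clock: 12.45
tcp_pos: [0.4809, -0.0013, 0.0957]
tool_rot: [0.0, 0.765, 0.644, 0.001]
contact_force: [0.8, -0.6, -1.6]
gripper_width: 0.249
finger_force: 108.9
clock: 13.08
tcp_pos: [0.4985, 0.0373, 0.0951]
tool_rot: [0.0, 0.764, 0.646, 0.0]
contact_force: [-0.4, -0.3, -0.9]
gripper_width: 0.251
finger_force: 108.5
[-0.14590317 -0.03385613  0.09513035] [-0.14644985  0.11514335  0.10512316]
tcp [0.4985 0.0373 0.0951] shift [-0.01 -0.41  0.01] twist [0.  0.  0.2]
```

View pics/o_scene.png

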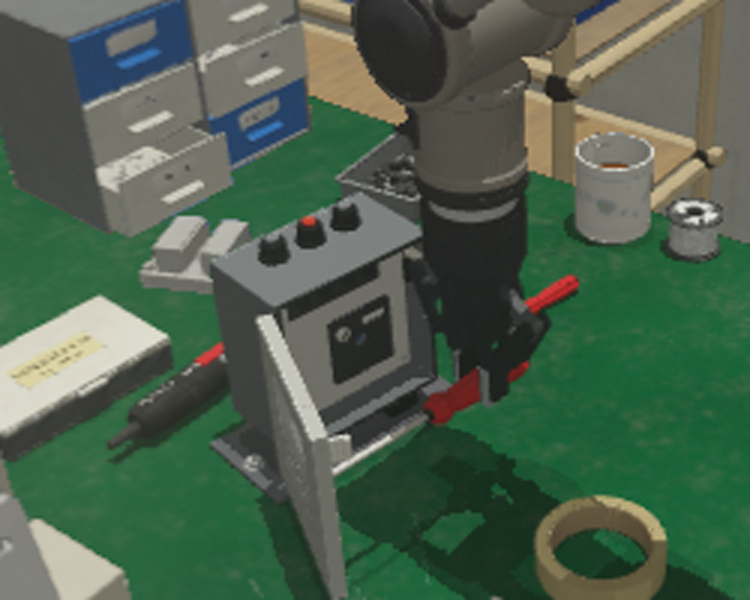

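The cover stands open well past a right angle, leaning left from (265,320) to (335,590). The relay face is at crop px (330–395, 297–385), with the bluish hole near (360,340). I'm measuring the hole now.

```bash
python3 - <<'E'
from h import *
f=grab_frame("scene");im=f["image"].astype(int)
x0,y0,x1,y1=258,208,284,240
r=im[y0:y1,x0:x1]
bl=r[...,2]-np.maximum(r[...,0],r[...,1])
ys,xs=np.where(bl>12);print([(x0+x,y0+y,int(bl[y,x])) for y,x in zip(ys,xs)])
Rm=cv2.Rodrigues(f["rvec"])[0];c=-Rm.T@f["tvec"].reshape(3)
def plane(px,bx):
    d=np.r_[und(f,[px])[0],1]@Rm; cb=unbox(c);db=B.T@d; return (cb+db*(bx-cb[0])/db[0])
if len(xs):
    w=bl[ys,xs];px=[x0+(xs*w).sum()/w.sum(),y0+(ys*w).sum()/w.sum()];print(px,"button plane",plane(px,-.005),"face plane",plane(px,-.017))
for y in(-.03,-.02,-.01,0,.01,.02,.03): print(y,proj(f,[box([-.005,y,.085]),box([-.017,y,.085])]).round(1).tolist())
cv2.imwrite("pics/hole.png",cv2.resize(f["image"][200:250,245:300],(660,600),interpolation=2)[:,:,::-1])
E
```

```text
[(np.int64(269), np.int64(222), 13), (np.int64(269), np.int64(223), 14)]
[np.float64(269.0), np.float64(222.51851851851853)] button plane [-0.005      -0.02255503  0.08004639] face plane [-0.017      -0.01408645  0.09073314]
-0.03 [[271.2, 219.7], [274.2, 221.7]]
-0.02 [[268.0, 221.4], [271.0, 223.4]]
-0.01 [[264.9, 223.1], [267.9, 225.1]]
0 [[261.7, 224.8], [264.7, 226.8]]
0.01 [[258.5, 226.5], [261.5, 228.5]]
0.02 [[255.3, 228.2], [258.3, 230.3]]
0.03 [[252.0, 230.0], [255.0, 232.1]]
```

View pics/hole.png

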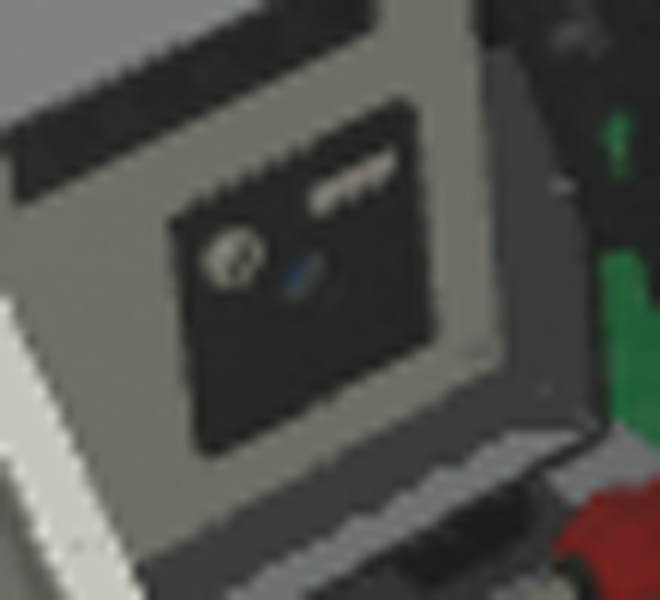

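```bash

python3 -m pendant '{"xyz":[[-2,0,0],[-0.6,-2.6,0],[0,-2.6,0],[0,-2.7,0]],"twist":[[0,0,0],[0,0,0],[0,0,0],[0,0,0]],"gripper":[0,0,0,0]}'
python3 -m pendant '{"xyz":[[0,0,0],[0,0,0],[0,0,0],[0,0,0],[0,0,0]],"twist":[[0,0,10],[0,0,10],[0,0,10],[0,0,10],[0,0,10]],"gripper":[0,0,0,0,0]}'
python3 -m pendant '{"xyz":[[0,0,0],[0,0,0],[0,0,0],[0,0,0],[0,0,0]],"twist":[[0,0,10],[0,0,10],[0,0,10],[0,0,10],[0,0,0]],"gripper":[0,0,0,0,0]}'
python3 -c "
from h import *
todo(box([-.194,-.019,.075]),-9.8)"
```

```text
clock: 13.78
tcp_pos: [0.4151, 0.0243, 0.0953]
tool_rot: [0.0, 0.764, 0.645, 0.0]
contact_force: [0.9, -0.1, -0.9]
gripper_width: 0.25
finger_force: 108.5
clock: 14.4
tcp_pos: [0.4159, 0.0243, 0.0954]
tool_rot: [0.0, 0.966, 0.259, 0.0]
contact_force: [0.3, 0.0, -0.8]
gripper_width: 0.25
finger_force: 108.6
clock: 15.02
tcp_pos: [0.4159, 0.0243, 0.0954]
tool_rot: [0.0, 0.997, -0.083, 0.0]
contact_force: [0.2, -0.4, -0.9]
gripper_width: 0.249
finger_force: 108.5
tcp [0.4159 0.0243 0.0954] shift [ 3.12 -4.15  2.04] twist [ 0.  -0.   0.2]
```

```bash

python3 -m pendant '{"xyz":[[0,-2.1,1],[0,-2.05,1.04],[2,0,0],[2.3,0,0],[0.5,0,0]],"twist":[[0,0,0.2],[0,0,0],[0,0,0],[0,0,0],[0,0,0]],"gripper":[0,0,0,0,0]}'
python3 -m pendant '{"xyz":[[0,0,0]],"twist":[[0,0,0]],"gripper":[0]}'
python3 - <<'E'
from h import *
p,M=tool();t=p+M@[.149,0,-.01];print(unbox(p),unbox(t))
f=grab_frame("scene")
print("tip pred", proj(f,[t])[0], (proj(f,[t])[0]-[245,195]+.5)*12)
cv2.imwrite("pics/tip.png",cv2.resize(f["image"][195:245,245:305],(720,600),interpolation=2)[:,:,::-1])
E
```

```text
clock: 15.65
tcp_pos: [0.4713, 0.0569, 0.0749]
tool_rot: [0.0, 0.996, -0.084, 0.0]
contact_force: [-1.0, -0.5, -1.3]
gripper_width: 0.249
finger_force: 108.5
clock: 15.78
tcp_pos: [0.4696, 0.0572, 0.0747]
tool_rot: [0.0, 0.996, -0.085, -0.0]
contact_force: [-1.1, 0.1, -2.0]
gripper_width: 0.246
finger_force: 108.5
[-0.17772397 -0.01916509  0.07466208] [-0.02871472 -0.01905698  0.08452272]
tip pred [273.73078383 225.65505759] [350.76940601 373.86069106]
```

View pics/tip.png

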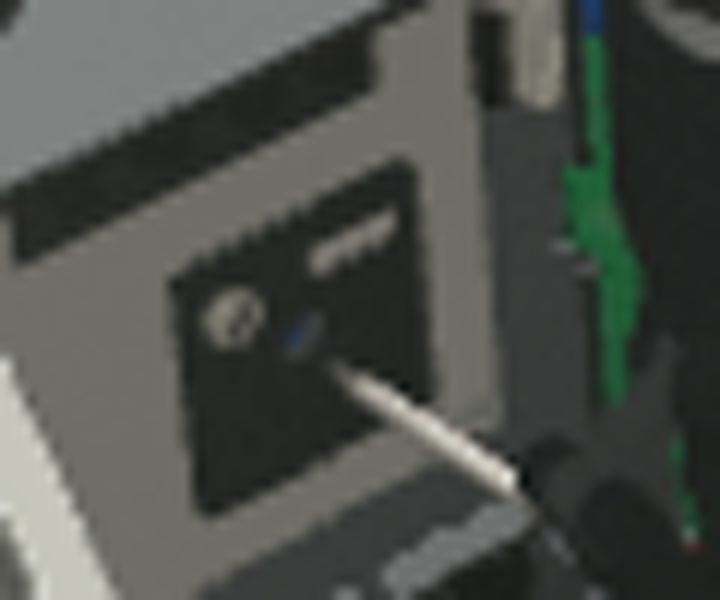

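The tip shows at crop (333,362), with the blade axis in line with prediction. The blue sliver is at (303,333). Next I work out which hole y gives that sliver.

```bash
python3 - <<'E'
from h import *
f=grab_frame("scene");Rm=cv2.Rodrigues(f["rvec"])[0];cb=unbox(-Rm.T@f["tvec"].reshape(3))
g=np.mgrid[-9:9.01:.25,-9:9.01:.25].reshape(2,-1).T/1000
g=g[np.hypot(*g.T)<.0085]
for cy in(-.014,-.016,-.018,-.02,-.022,-.024,-.026):
    P=np.c_[np.full(len(g),-.005),g+[cy,.085]]
    s=(-.017-cb[0])/(P[:,0]-cb[0]);H=cb+(P-cb)*s[:,None]
    v=np.hypot(H[:,1]-cy,H[:,2]-.085)<.007
    px=proj(f,[box(q) for q in P[v]]);print(cy,v.sum(),px.mean(0).round(2))
h=f["image"].astype(int)[219:227,265:275];bl=h[...,2]-(h[...,0]+h[...,1])/2;print(bl.round().astype(int))
w=np.clip(bl-5,0,None);yy,xx=np.mgrid[219:227,265:275];print((w*xx).sum()/w.sum(),(w*yy).sum()/w.sum())
E
```

```text
-0.014 153 [267.82 223.49]
-0.016 151 [268.45 223.15]
-0.018 146 [269.08 222.81]
-0.02 144 [269.71 222.46]
-0.022 141 [270.32 222.14]
-0.024 140 [270.95 221.8 ]
-0.026 137 [271.57 221.47]
[[-8 -4 -2 -2 -2 -2 -2  0 -2 -2]
 [-6 -9 -2 -2 -2 -2 -2 -2 -2  0]
 [-6 -9 -2 -2  0  8  0 -2 -1 -2]
 [-9 -4 -2  2 18 10  0  0 -2 -1]
 [-6 -1 -2  4 20  0 -2 -1 -2 -2]
 [-3 -2 -1 -2  0  0 -2 -1 -1 -2]
 [-2 -2 -2 -2 -2 -2 -1 -2 -4 -2]
 [-2 -2 -2  0 -1 -2 -2 -4 -6 -7]]
269.22222222222223 222.30555555555554
```

```bash

python3 -m pendant '{"xyz":[[0.4,-0.03,0],[0.4,0,0],[0.4,0,0],[0.3,0,0],[0,0,0]],"twist":[[0,0,0],[0,0,0],[0,0,0],[0,0,0],[0,0,0]],"gripper":[0,0,0,0,0]}'
python3 -m pendant '{"xyz":[[0.3,0,0],[0.2,0,0],[0,0,0]],"twist":[[0,0,0],[0,0,0],[0,0,0]],"gripper":[0,0,0]}'
python3 -m pendant '{"xyz":[[0.2,0,0],[0.1,0,0],[0,0,0]],"twist":[[0,0,0],[0,0,0],[0,0,0]],"gripper":[0,0,0]}'
python3 -c "
from h import *
p,M=tool();print(unbox(p),unbox(p+M@[.149,0,-.01]))"
```

```text
clock: 16.5
tcp_pos: [0.4853, 0.0549, 0.0748]
tool_rot: [0.0, 0.996, -0.086, 0.0]
contact_force: [0.1, -0.0, -0.0]
gripper_width: 0.252
finger_force: 108.5
clock: 16.88
tcp_pos: [0.4899, 0.0541, 0.0748]
tool_rot: [0.0, 0.996, -0.086, -0.0]
contact_force: [0.3, 0.2, -1.0]
gripper_width: 0.248
finger_force: 108.6
clock: 17.25
tcp_pos: [0.4918, 0.0538, 0.0745]
tool_rot: [0.0, 0.996, -0.086, -0.001]
contact_force: [-5.2, 1.2, -1.0]
gripper_width: 0.245
finger_force: 108.6
[-0.15526858 -0.01874917  0.07447432] [-0.00624357 -0.01882303  0.08409413]
```

The contact depth matches the button face, so I push on until it snaps.

```bash

python3 -m pendant '{"xyz":[[0.2,0,0],[0.1,0,0],[0,0,0]],"twist":[[0,0,0],[0,0,0],[0,0,0]],"gripper":[0,0,0]}'
python3 -m pendant '{"xyz":[[0.2,0,0],[0.1,0,0],[0,0,0]],"twist":[[0,0,0],[0,0,0],[0,0,0]],"gripper":[0,0,0]}'
python3 -m pendant '{"xyz":[[0.1,0,0],[0.1,0,0],[0,0,0]],"twist":[[0,0,0],[0,0,0],[0,0,0]],"gripper":[0,0,0]}'
python3 -m pendant '{"xyz":[[0.1,0,0],[0,0,0]],"twist":[[0,0,0],[0,0,0]],"gripper":[0,0]}'
python3 -c "
from h import *
p,M=tool();print(unbox(p),unbox(p+M@[.149,0,-.01]))"
```

```text
clock: 17.62
tcp_pos: [0.4923, 0.0536, 0.0738]
tool_rot: [0.0, 0.996, -0.086, -0.004]
contact_force: [-11.1, 1.4, -0.0]
gripper_width: 0.25
finger_force: 108.7
clock: 18.0
tcp_pos: [0.4995, 0.0525, 0.0751]
tool_rot: [0.0, 0.996, -0.086, 0.001]
contact_force: [-0.1, 0.7, -1.4]
gripper_width: 0.246
finger_force: 108.5
clock: 18.38
tcp_pos: [0.4999, 0.0524, 0.0746]
tool_rot: [0.0, 0.996, -0.086, -0.001]
contact_force: [-4.9, 0.3, -0.9]
gripper_width: 0.252
finger_force: 108.6
clock: 18.62
tcp_pos: [0.5, 0.0523, 0.0743]
tool_rot: [0.0, 0.996, -0.086, -0.002]
contact_force: [-7.2, -0.3, -0.1]
gripper_width: 0.247
finger_force: 108.6
[-0.14694981 -0.01879123  0.07428178] [ 0.00209046 -0.01886079  0.08366221]
```

It snapped: the force peaked at 11 N, dropped to 0, then met the hard stop after about 9.5 mm of travel. Now I retract and head for clear bench.

```bash

python3 -m pendant '{"xyz":[[-1.5,0,0],[-3,0,0],[-4,0,0],[0,4,0],[0,5,0]],"twist":[[0,0,0],[0,0,0],[0,0,0],[0,0,0],[0,0,0]],"gripper":[0,0,0,0,0]}'
python3 -m pendant '{"xyz":[[0,4.5,0],[0,4.5,0],[0,0,0],[0,0,0],[0,0,0]],"twist":[[0,0,0],[0,0,0],[0,0,10],[0,0,10],[0,0,10]],"gripper":[0,0,0,0,0]}'
python3 -m pendant '{"xyz":[[0,0,0],[0,0,0],[0,0,0]],"twist":[[0,0,10],[0,0,10],[0,0,0]],"gripper":[0,0,0]}'
python3 - <<'E'
from h import *
todo([.47,-.12,.002],-59.8)
f=grab_frame("top");h=cv2.cvtColor(f["image"],cv2.COLOR_RGB2HSV)
print("tape,smalltip,spool",cast(f,[(257,292),(325,195),(430,227)],.01).round(3).tolist())
# reset button still in? blueness in hole ; cover
f=grab_frame("scene");h=f["image"].astype(int)[219:227,265:275];print((h[...,2]-(h[...,0]+h[...,1])/2).max())
p,M=tool();f=grab_frame("top");print(unbox(p))
E
```

```text
clock: 19.25
tcp_pos: [0.4039, -0.0228, 0.0756]
tool_rot: [0.0, 0.996, -0.084, 0.002]
contact_force: [1.3, 0.5, -1.2]
gripper_width: 0.247
finger_force: 108.5
clock: 19.88
tcp_pos: [0.3884, -0.1117, 0.0753]
tool_rot: [0.0, 0.939, -0.344, 0.002]
contact_force: [-0.1, -1.0, -0.5]
gripper_width: 0.249
finger_force: 108.6
clock: 20.25
tcp_pos: [0.3883, -0.1113, 0.0752]
tool_rot: [-0.0, 0.867, -0.498, 0.001]
contact_force: [-0.1, -0.2, -1.7]
gripper_width: 0.247
finger_force: 108.6
tcp [ 0.3883 -0.1113  0.0752] shift [ 4.85 -6.62  7.34] twist [-0.1 -0.1  0.1]
tape,smalltip,spool [[0.371, 0.056, 0.01], [0.616, -0.108, 0.01], [0.538, -0.377, 0.01]]
0.0
[-0.22961948 -0.198891    0.07511461]
```

```bash

python3 -m pendant '{"xyz":[[2.4,-3.3,0],[2.4,-3.3,0],[0,0,3],[0,0,2.5],[0,0,1]],"twist":[[0,0,0],[0,0,0],[0,0,0],[0,0,0],[0,0,0]],"gripper":[0,0,0,0,0]}'
python3 -m pendant '{"xyz":[[0,0,0.4],[0,0,0.2],[0,0,0.1],[0,0,0]],"twist":[[0,0,0],[0,0,0],[0,0,0],[0,0,0]],"gripper":[0,0,0,0]}'
```

```text
clock: 21.02
tcp_pos: [0.4679, -0.1189, 0.0087]
tool_rot: [0.0, 0.867, -0.498, -0.001]
contact_force: [-0.2, -0.1, -0.7]
gripper_width: 0.252
finger_force: 108.6
clock: 21.52
tcp_pos: [0.4688, -0.1192, 0.0033]
tool_rot: [-0.0, 0.867, -0.499, 0.0]
contact_force: [-0.4, 0.8, -0.7]
gripper_width: 0.248
finger_force: 108.6
```

```bash

python3 -m pendant '{"xyz":[[0,0,0.1],[0,0,0.05],[0,0,0]],"twist":[[0,0,0],[0,0,0],[0,0,0]],"gripper":[0,0,0]}'
python3 -m pendant '{"xyz":[[0,0,0],[0,0,0],[0,0,0],[0,0,0],[0,0,0]],"twist":[[0,0,0],[0,0,0],[0,0,0],[0,0,0],[0,0,0]],"gripper":[0.4,0.6,0.8,1,1]}' 20
python3 -m pendant '{"xyz":[[0,0,0],[0,0,-1],[0,0,-3],[0,0,-5],[0,0,-5]],"twist":[[0,0,0],[0,0,0],[0,0,0],[0,0,0],[0,0,0]],"gripper":[1,1,1,1,1]}'
python3 -m pendant '{"xyz":[[0,4,-3],[0,5,-3],[0,5,0],[0,5,0],[0,0,0]],"twist":[[0,0,0],[0,0,0],[0,0,0],[0,0,0],[0,0,0]],"gripper":[1,1,1,1,1]}'
python3 - <<'E'
from h import *
ft=grab_frame("top");fs=grab_frame("scene")
for n,f in(("top",ft),("scene",fs)):
    h=cv2.cvtColor(f["image"],cv2.COLOR_RGB2HSV)
    m=((h[...,0]<8)|(h[...,0]>172))&(h[...,1]>150)&(h[...,2]>80)
    c,_=cv2.findContours(m.astype(np.uint8),0,2)
    for k in c:
        if cv2.contourArea(k)>25:
            (x,y),wh,a=cv2.minAreaRect(k);b=cv2.boxPoints(((x,y),wh,a))
            s=sorted([(b[0]+b[1])/2,(b[1]+b[2])/2,(b[2]+b[3])/2,(b[3]+b[0])/2],key=lambda q:-np.hypot(*(q-[x,y])))[:2]
            W=cast(f,s,.012);print(n,(round(x),round(y)),W.round(3).tolist(),np.linalg.norm(W[0]-W[1]).round(3))
cv2.imwrite("pics/final.png",np.hstack([ft["image"][100:320,130:450],fs["image"][130:350,130:450]])[:,:,::-1])
E
```

```text
clock: 21.9
tcp_pos: [0.4688, -0.1192, 0.0023]
tool_rot: [0.0, 0.867, -0.499, 0.001]
contact_force: [-2.1, 1.6, 9.3]
gripper_width: 0.248
finger_force: 109.7
clock: 22.52
tcp_pos: [0.4685, -0.1191, 0.0013]
tool_rot: [0.0, 0.867, -0.499, -0.0]
contact_force: [0.6, -0.2, -0.2]
gripper_width: 0.996
finger_force: 0.0
clock: 23.15
tcp_pos: [0.4682, -0.119, 0.1434]
tool_rot: [0.0, 0.867, -0.499, 0.0]
contact_force: [0.5, -0.6, -0.1]
gripper_width: 0.999
finger_force: 0.0
clock: 23.78
tcp_pos: [0.3021, -0.2156, 0.2022]
tool_rot: [0.0, 0.866, -0.501, 0.0]
contact_force: [0.3, 0.9, -0.5]
gripper_width: 0.996
finger_force: 0.0
top (331, 252) [[0.496, -0.166, 0.012], [0.447, -0.082, 0.012]] 0.097
top (364, 201) [[0.606, -0.175, 0.012], [0.596, -0.24, 0.012]] 0.065
scene (356, 237) [[0.502, -0.169, 0.012], [0.447, -0.083, 0.012]] 0.102
scene (333, 208) [[0.594, -0.238, 0.012], [0.604, -0.169, 0.012]] 0.069
```

Both views agree: the screwdriver lies flat on the bench with its handle from (0.447, −0.082) to (0.50, −0.167), and the small one hasn't moved. I'm handing in.

```bash
python3 -c "
from rig import env
print(env.finish_job())"
```

```text
the job is handed in; nothing more can be done
None
```

I pried the cover off and swung it well past a right angle, pushed the reset button until it snapped in, laid the screwdriver flat on clear bench, and handed the job in at about 24 s; no verdict came back, and I checked the end state by measurement only, because my ten pictures were used up.

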